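# Select the loaded place on a vial mixer's interlocked keys

## Task

The small three-place vial mixer on the table has a row of three interlocked push keys, one in front of each vial pocket; one key is latched down. Press the key directly in front of the pocket that holds the vial all the way down, so that it stays down by itself and the key that was down pops up. Do not press the third key, and leave the vial standing in its pocket.

Things in the scene. Friction and masses are not known exactly. Their poses are not given: they have to be found in the camera images.
- key_a: One of three equal off-white keys that stand in any order in a row along their y axes, 44 mm apart. Cap 38 (x) x 33 (y) x 12 mm thick, flat but for a low ridge near its front edge. Origin: centre of its top face; z up, x level, from the key towards the pocket behind it. Top above the table: up 55 mm, latched 45 mm, at its stop 42.5 mm; the deck below the keys is 40 mm high.
- key_b: Another of the three keys, same size and origin as key_a. Each key moves straight down against a light spring: about 2 to 3 N, with a small bump when another latched key jumps up, until the rigid stop at 12.5 mm. It latches once pressed 11 mm down and, let go, stays 10 mm down. Press it by depth or against the stop: a force stop under 8 N may trip early.
- key_c: Another of the three keys, same size, origin and behaviour as key_a and key_b.
- vial: Red-capped sample vial, 23 mm across, 72 mm tall, loose and upright in one of three pockets, 45 mm deep, in the mixer's 60 mm high rear block. Origin: centre of its underside, 15 mm above the table; z up along its axis; yaw means nothing. Its cap's top is 87 mm above the table. Each pocket lies in line with its key, 87 mm from the key's centre along the key's +x.
There are look-alikes about, which are no part of the job. Of the things like the vial, leave any that is purple or yellow; of the rest the larger one is meant.

How it is judged:
By the outcome, as a careful person would: the job done as asked, in the order asked, and still so for the second after the job is handed in, with the robot touching nothing.
It also fails if it takes over 26 s, if anything falls off the work surface, if the arm or the gripper's body presses on something with over 40 N, if the wrist force passes 120 N, or if a joint passes its speed limit or range.

## Robot

A 6-joint arm with a two-finger parallel gripper is mounted at the origin on a cart in front of the work surface, level with it; the furniture and walls round the work are solid. World frame = base frame: x ahead of the robot, y to its left, z up, the work surface at z = 0. Lengths are in mm, angles in rad, forces in N, time in s.
With the tool pointing down it reaches from about 400 to 925 mm from the base axis. Payload 12.5 kg.
Tool frame: the origin (TCP) lies at the very end of the fingers, on their centre line; the grasp point (between the pads) lies 19 mm behind it; z points along the fingers, y is the direction in which the jaws open and shut (so a half turn about z gives the same grasp; the last joint's range is limited). The gripper opens to 95 mm and grips with 3 to 60 N. Pads are 20 mm wide; open, the fingers measure 119 mm over their backs; the gripper's body (75 mm by 180 mm) begins 59 mm behind the grasp point.
Start: joints at [1.193, 0.491, 1.559, -0, 1.092, -0.106], TCP at [167.775, 602.082, 179.061] pointing down, gripper open.
Joint ranges: [-3.1, 3.1], [-0.84, 2.19], [0.05, 2.79], [-1.13, 4.28], [0.06, 2.93], [-2.69, 2.69]. Speed limits (rad/s): [2.22, 2.22, 2.79, 3.14, 3.14, 3.14].

## Interface

Orientations are given as [roll, pitch, yaw] about the fixed x, y, z axes, in that order (R = Rz(yaw) Ry(pitch) Rx(roll)).
In Python, from cell import env gives the robot as it stands. The module is installed in compiled form; this text tells all that it offers.
- The arm moves only by the tool arm_command, never from a script. Its argument "deltas" is a list that holds one entry, the list of rows, each a list of 5 numbers: the closure, from 0 (fully open) to 1 (shut), then the shift along the world's x, y, z as a fraction of full scale, then the turn about the world's z as a fraction of full scale. In form: [[[grip, dx, dy, dz, twist], ...]]. A call has 1 to 12 rows; each row shifts and turns the pose as measured when the row begins; what a row does not reach is not made up. Full scale, the value 1, is 100 mm for a shift and pi/4 rad for a turn. A row lasts 1/12 s, in which the tool goes at most 41.7 mm and 7.16 degrees, less where a joint would pass 70% of its speed; a pose out of reach is approached as far as the arm can. A call with a number of a shift or a turn outside -1 to 1 is refused whole. A call with a gripper value outside its range is refused whole. The fingers move at their own pace and stop on an object; the grip force is fixed at half the most. Time passes only in rows, so rows that do not move let the fingers close. It gives the time, the measured TCP pose, the force and the opening at its end, in the units of the state.
- env.state(): the state, without advancing time (a new reading comes with each control period).
- env.read_camera(name): name is "side" or "top"; returns a dict with "frame" (480x640x3 uint8, red, green, blue), "fx", "fy", "cx", "cy" (pixels), "R" (3x3) and "t" (3): a world point X has camera coordinates R X + t. Camera axes: x right, y down, z forward; pixel columns grow to the right and rows downward; lengths in mm; the calibration is good to about 2 mm. A picture is of the moment at which its call begins. There is no depth.
- env.job_done(): hands the job in, once; it reports no verdict.
The state is a dict: "t": time; "joints": joint angles; "qvel": joint speeds; "tau": joint torques, N m; "eef_pos": TCP position; "tcp_rot": TCP orientation; "ft_force": force on the tool from outside, world axes, zero at the start; "moment": the same for the moment, N m; "opening": opening from 0.0 (shut) to 1.0 (fully open).
Only numpy, scipy, OpenCV 4.12 (cv2) and the standard library are available. Lean on these libraries where they do the work, as an engineer would, in place of code of your own. Each camera call takes 0.05 s, during which the arm holds its last target.

## Working session

There is one attempt and no reset: what is moved stays moved. The work goes in short steps, Python scripts to look and compute and a tool call to move; the robot and the scene stay as the last step left them, time stands still between calls to the robot, and variables do not carry over. Pictures are saved under pics/ and viewed, and the job is handed in when it is done.

Besides the shell and the picture viewer there is one more tool, called as name([rows], argument=value, ...), one row to a line, values as JSON. arm_command: Moves the arm, as the interface text tells. Its arguments: {"type":"object","properties":{"deltas":{"type":"array","items":{"type":"array","items":{"type":"array","items":{"type":"number","minimum":-1,"maximum":1}}}}},"required":["deltas"]}

```bash
mkdir -p pics; python3 - <<'E'
from cell import env
import cv2
for n in("side","top"):
    c=env.read_camera(n); cv2.imwrite(f"pics/{n}0.png",c["frame"][:,:,::-1]); print(n,c["fx"],c["fy"],c["cx"],c["cy"],c["R"],c["t"])
s=env.state();print(s)
E
```

```text
side 540.6786228565444 540.6786228565444 328.84988260656104 244.30098167172088 [[-0.9998071   0.01868221 -0.00606096]
 [ 0.01572693  0.57664752 -0.81684166]
 [-0.01176537 -0.81677941 -0.5768301 ]] [ 551.66378386  -89.84476728 1090.49132823]
top 525.0605201246544 525.0605201246544 317.34497886632283 225.36601637326788 [[-0.00627022 -0.99992459 -0.01055906]
 [-0.99647538  0.0071312  -0.08358204]
 [ 0.08365103  0.00999777 -0.99644496]] [233.2363868  578.19837343 867.60299309]
{'t': 0.1, 'joints': array([ 1.19340106e+00,  4.91481927e-01,  1.55938780e+00, -5.25781046e-06,
        1.09168894e+00, -1.05619306e-01]), 'qvel': array([-0.00063069, -0.00138054, -0.00145379, -0.00031091, -0.00023948,
       -0.00116811]), 'tau': array([ 3.03854162e-03, -6.13618970e+01, -2.58607167e+01,  6.94257044e-02,
        4.70285083e-02, -4.32287482e-05]), 'eef_pos': array([167.67657441, 601.83220731, 178.53122315]), 'tcp_rot': array([-3.14063153e+00, -9.72024695e-05,  2.86981907e+00]), 'ft_force': array([-0.82355924, -0.60289879, -0.27849571]), 'moment': array([ 0.01997152, -0.03112683,  0.00286334]), 'opening': 1.0002835316884602}
```

View pics/side0.png

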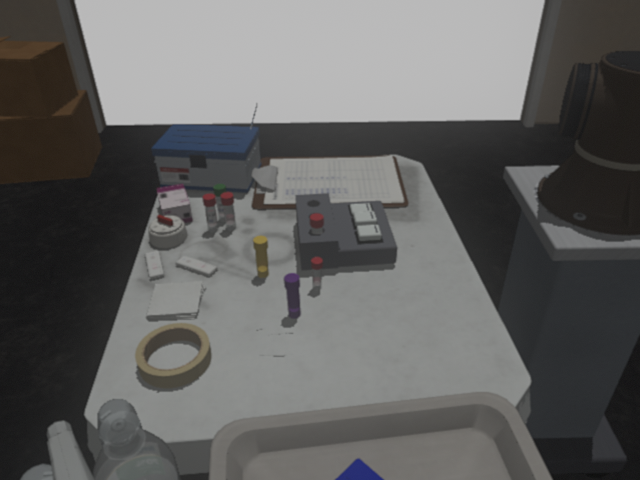

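View pics/top0.png

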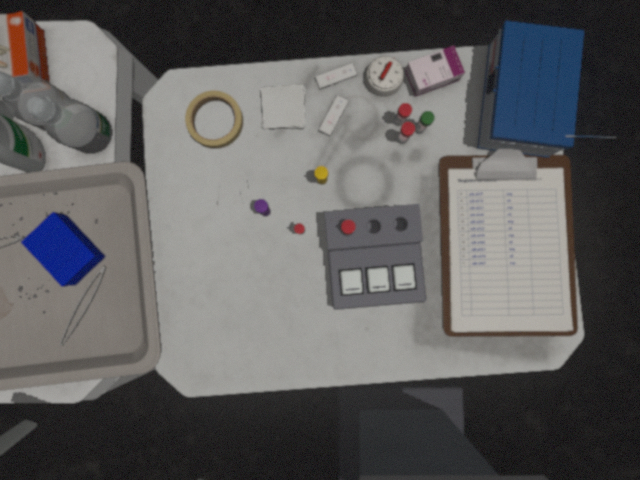

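```bash
cat > h.py <<'E'
import numpy as np
def ray(c,u,v,z):
    R=np.array(c["R"]);t=np.array(c["t"])
    d=R.T@np.array([(u-c["cx"])/c["fx"],(v-c["cy"])/c["fy"],1]);o=-R.T@t
    return o+d*(z-o[2])/d[2]
def proj(c,X):
    p=np.array(c["R"])@np.array(X)+np.array(c["t"]);return p[0]/p[2]*c["fx"]+c["cx"],p[1]/p[2]*c["fy"]+c["cy"]
E
python3 - <<'E'
from cell import env
import cv2,numpy as np
from h import *
c=env.read_camera("top");f=c["frame"][:,:,::-1]
cv2.imwrite("pics/topz.png",cv2.resize(f[195:315,310:440],None,fx=5,fy=5,interpolation=cv2.INTER_CUBIC))
s=env.read_camera("side");g=s["frame"][:,:,::-1]
cv2.imwrite("pics/sidez.png",cv2.resize(g[180:280,285:405],None,fx=6,fy=6,interpolation=cv2.INTER_CUBIC))
gr=cv2.cvtColor(f,cv2.COLOR_BGR2GRAY)
m=(gr>150).astype(np.uint8);m[:,:335]=0;m[:255]=0;m[305:]=0;m[:,420:]=0
n,l,st,ce=cv2.connectedComponentsWithStats(m)
for i in range(1,n):
    if st[i,4]>50: print(st[i],ce[i],ray(c,*ce[i],55),ray(c,*ce[i],45))
print("vial",ray(c,348,227,87))
E
```

```text
[395 266  19  22 333] [404.03003003 276.27327327] [493.08017409  88.42574143  55.        ] [492.94107479  86.89145773  45.        ]
[369 269  19  22 340] [378.08529412 278.57941176] [489.60094971 130.68003089  55.        ] [489.42140881 129.63690001  45.        ]
[342 271  19  22 343] [351.1574344  280.83381924] [486.21413147 174.5465756   55.        ] [485.99522308 174.01333798  45.        ]
vial [571.6423978  180.25736132  87.        ]
```

View pics/topz.png

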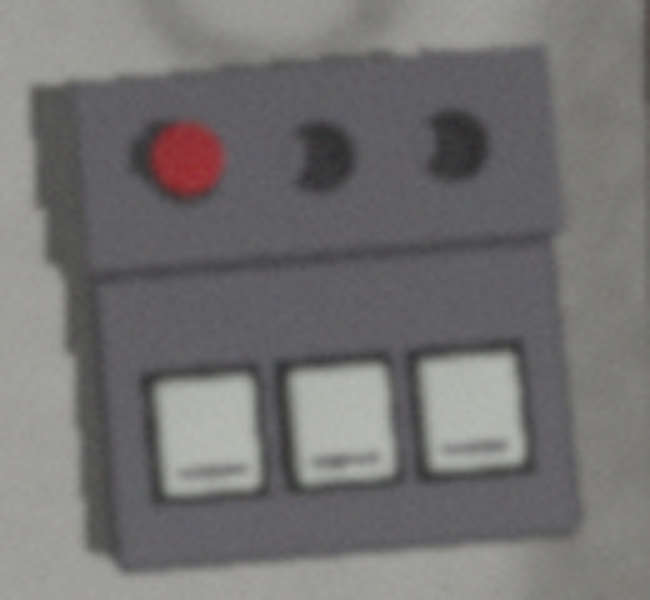

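View pics/sidez.png

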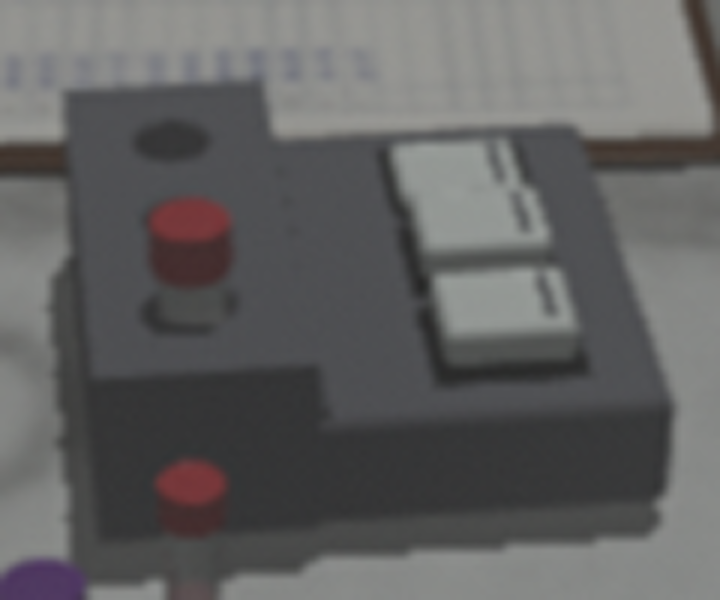

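The vial is in the left-hand pocket (+y, top px 348,227), so the target is the +y key (top px 351,281). It is up, at about (486,174.5) with yaw 0.077. The latched key is the far −y one. The predicted pocket position (573,181) agrees with the vial at (572,180).

```bash
python3 - <<'E'
from cell import env
from h import *
s=env.read_camera("side")
a=np.array([.997,.077,0]);b=np.array([-.077,.997,0])
for n,C in (("t",[486.2,174.5,55]),("m",[489.6,130.7,55]),("r55",[493,88.4,55]),("r45",[492.9,86.9,45])):
    print(n,[[round(float((p-o)*6)) for p,o in zip(proj(s,np.array(C)+i*19*a+j*16.5*b),(285,180))] for i,j in((1,1),(-1,1),(-1,-1),(1,-1))])
E
```

```text
t [[448, 328], [584, 320], [564, 256], [432, 263]]
m [[427, 243], [557, 235], [539, 175], [411, 183]]
r55 [[407, 166], [533, 159], [515, 103], [392, 110]]
r45 [[406, 192], [531, 185], [514, 129], [392, 136]]
```

arm_command([
  [[1,0.25,-0.33,0,0.09],[1,0.25,-0.33,0,0.09],[1,0.25,-0.33,0,0.09],[1,0.25,-0.33,0,0.09],[1,0.25,-0.33,0,0.09],[1,0.25,-0.33,0,0],[1,0.25,-0.33,0,0],[1,0.25,-0.33,0,0],[1,0.25,-0.33,0,0],[1,0.25,-0.33,0,0]],
])

```text
t: 1.08
eef_pos: [414.5, 269.2, 177.7]
tcp_rot: [3.141, 0.0, -3.031]
ft_force: [1.3, 0.8, -0.1]
opening: 0.354
```

arm_command([
  [[1,0.25,-0.31,0,0],[1,0.25,-0.31,0,0],[1,0.2,-0.25,0,-0.04],[1,0,0,-0.3,0],[1,0,0,-0.3,0],[1,0,0,0,0]],
])

```text
t: 1.58
eef_pos: [493.0, 170.0, 117.9]
tcp_rot: [3.141, 0.007, -3.073]
ft_force: [-0.8, 0.2, 0.2]
opening: 0.007
```

arm_command([
  [[1,-0.03,0.06,-0.2,0],[1,0,0,-0.2,0],[1,0,0,0,0]],
])

```text
t: 1.83
eef_pos: [490.5, 176.2, 78.7]
tcp_rot: [3.141, 0.007, -3.073]
ft_force: [0.8, 0.3, -0.1]
opening: 0.004
```

```bash
python3 - <<'E'
from cell import env
import cv2
print(env.state()["eef_pos"])
c=env.read_camera("top");f=c["frame"][:,:,::-1]
s=env.read_camera("side");g=s["frame"][:,:,::-1]
a=cv2.resize(f[195:315,300:440],(400,343));b=cv2.resize(g[160:280,285:405],(400,400),interpolation=cv2.INTER_CUBIC)
a=cv2.copyMakeBorder(a,0,57,0,0,cv2.BORDER_CONSTANT)
cv2.imwrite("pics/chk1.png",cv2.hconcat([a,b]))
E
```

```text
[490.52962162 176.24882559  78.72114086]
```

View pics/chk1.png

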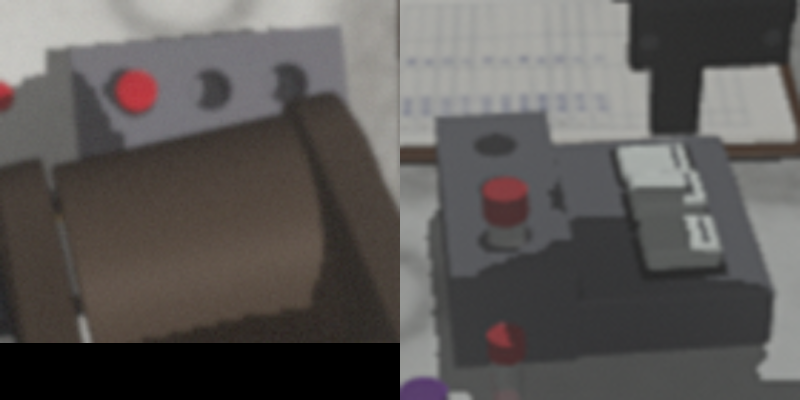

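```bash
python3 - <<'E'
from cell import env
from h import *
s=env.read_camera("side")
for X in([490.5,176.2,78.7],[490.5,176.2,55],[490.5,176.2,140]):
    u,v=proj(s,X);print(X,(u-285)/.3+400,(v-160)/.3)
E
```

```text
[490.5, 176.2, 78.7] 675.1318376232005 190.8086744489516
[490.5, 176.2, 55] 673.4772094608866 230.54485445634518
[490.5, 176.2, 140] 679.6555113524184 82.17187151459731
```

```bash
python3 - <<'E'
from cell import env
import cv2,numpy as np
g=env.read_camera("side")["frame"][:,:,::-1][150:250,320:420]
g=np.clip(255*(g/255.)**.5,0,255).astype(np.uint8)
cv2.imwrite("pics/chk2.png",cv2.resize(g,(600,600),interpolation=cv2.INTER_CUBIC))
E
```

```text
(no output)
```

View pics/chk2.png

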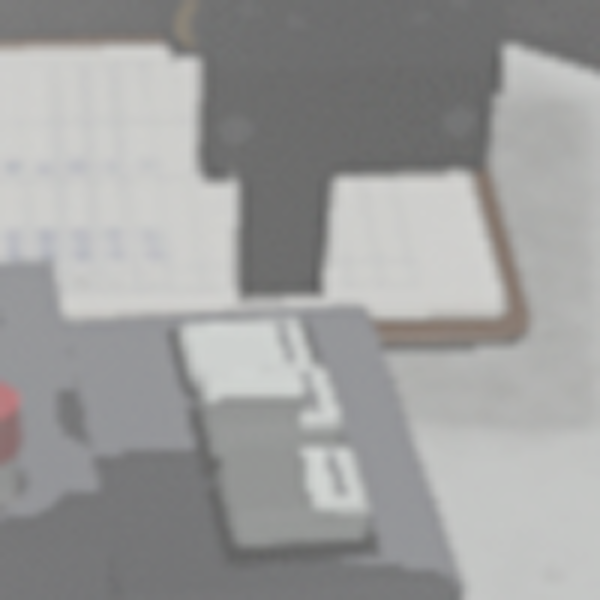

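```bash
python3 - <<'E'
from cell import env
import cv2,numpy as np
from h import *
s=env.read_camera("side")
g=s["frame"][:,:,::-1]
g=np.clip(255*(g/255.)**.5,0,255).astype(np.uint8)[0:260,250:560].copy()
g=cv2.resize(g,None,fx=2.5,fy=2.3,interpolation=cv2.INTER_CUBIC)
for X in([490.5,176.2,78.7],[490.5,176.2,98],[490.5,176.2,157],[490.5,266,157],[490.5,86,157],[453,266,157],[528,266,157]):
    u,v=proj(s,X);p=(int((u-250)*2.5),int(v*2.3));print(X,u,v);cv2.circle(g,p,3,(0,0,255),-1)
cv2.imwrite("pics/chk3.png",g)
print(ray(s,366.7,199,78.7),ray(s,366.7,199,105))
t=env.read_camera("top");h=np.clip(255*(t["frame"][:,:,::-1]/255.)**.5,0,255).astype(np.uint8)
cv2.imwrite("pics/chk4.png",h)
E
```

```text
[490.5, 176.2, 78.7] 367.53955128696015 217.24260233468547
[490.5, 176.2, 98] 367.9551218421087 207.26260395120295
[490.5, 176.2, 157] 369.2930038088424 175.13313832888872
[490.5, 266, 157] 374.278813217751 204.64124462783923
[490.5, 86, 157] 365.08189926990246 150.21005961091691
[453, 266, 157] 400.3312471912368 204.25354542247467
[528, 266, 157] 348.1967718909804 205.02938443492846
[487.38444147 116.84442861  78.7       ] [491.67845091 161.49244102 105.        ]
```

View pics/chk3.png

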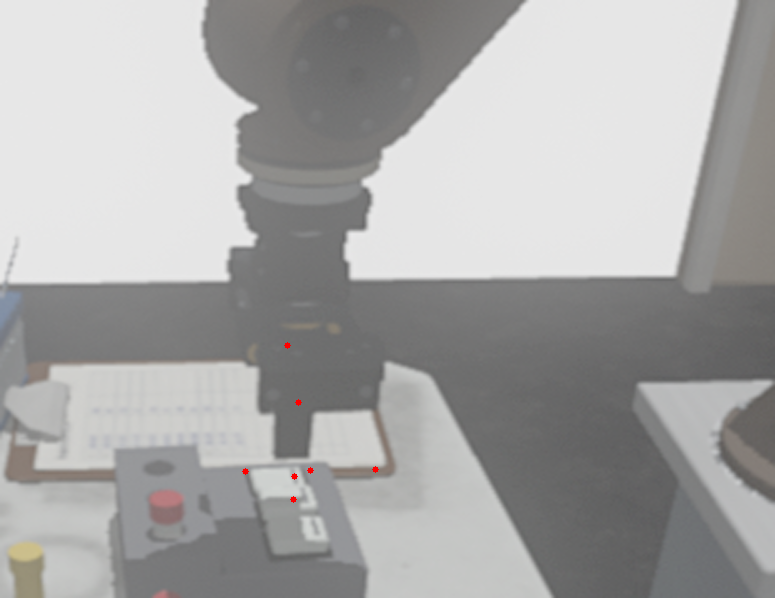

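View pics/chk4.png

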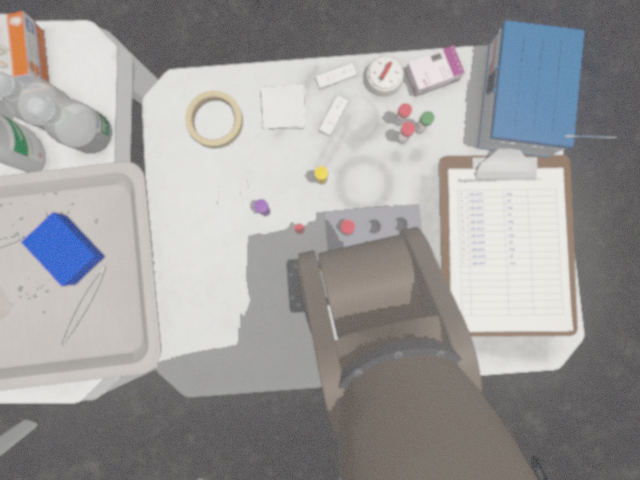

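```bash
python3 - <<'E'
from cell import env
import cv2,numpy as np
from h import *
st=env.state();print(st["t"],st["joints"],st["eef_pos"],st["tcp_rot"])
t=env.read_camera("top")
for z in(140,157,180,197,220,240): print(z,proj(t,[483.5,266,z]),proj(t,[483.5,196,z]))
s=env.read_camera("side")
cv2.imwrite("pics/side5.png",cv2.resize(np.clip(255*(s["frame"][80:210,320:440,::-1]/255.)**.45,0,255).astype(np.uint8),None,fx=4.5,fy=4.5,interpolation=cv2.INTER_CUBIC))
h=t["frame"][220:340,250:370,::-1]
cv2.imwrite("pics/top5.png",cv2.resize(np.clip(255*(h/255.)**.45,0,255).astype(np.uint8),None,fx=5,fy=5,interpolation=cv2.INTER_CUBIC))
E
```

```text
2.1333 [ 2.17861477e-01  4.71353155e-01  1.92150419e+00 -9.53461320e-05
  7.35504212e-01 -1.42095422e+00] [492.2281288  176.4423353   81.65618346] [ 3.13968156  0.01309252 -3.07351552]
140 (np.float64(291.9816591540866), np.float64(284.3245781087255)) (np.float64(339.6564814639479), np.float64(284.0379608542937))
157 (np.float64(291.2870842776646), np.float64(284.65957497975813)) (np.float64(340.0329536519666), np.float64(284.36682591194506))
180 (np.float64(290.296151473117), np.float64(285.13750673369236)) (np.float64(340.57008380380313), np.float64(284.8360327855781))
197 (np.float64(289.5228596876027), np.float64(285.51046915622766)) (np.float64(340.9892644533272), np.float64(285.20220556768345))
220 (np.float64(288.4163368719024), np.float64(286.044150539717)) (np.float64(341.5891137871602), np.float64(285.7262004125386))
240 (np.float64(287.392752938755), np.float64(286.5378300931872)) (np.float64(342.1440364218204), np.float64(286.2109498045189))
```

View pics/side5.png

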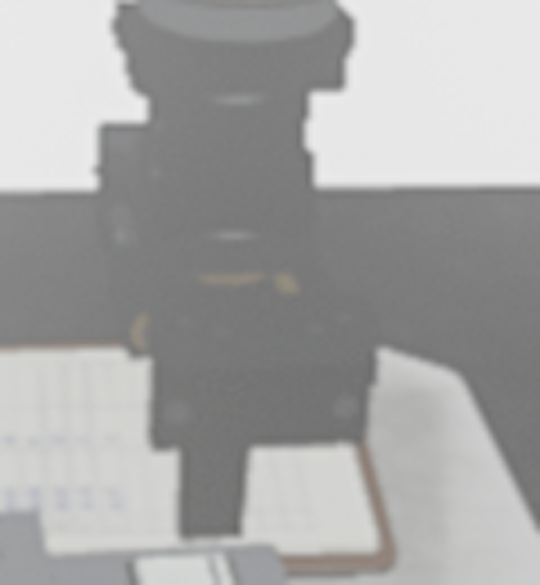

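View pics/top5.png

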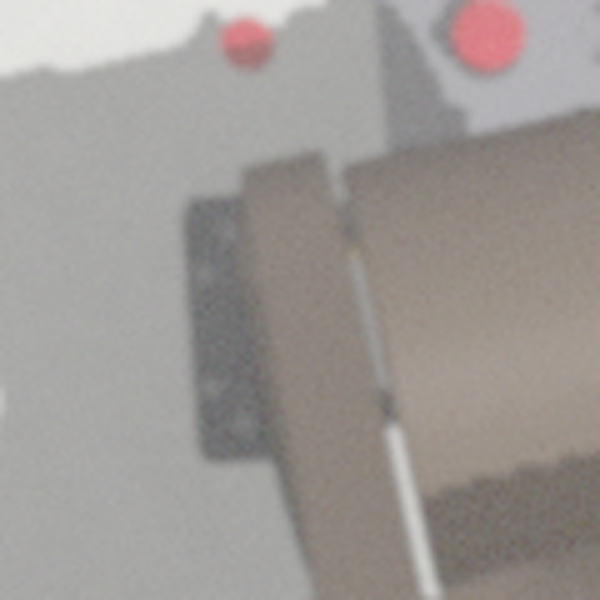

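The side picture puts the finger tip (px 367,199) about 18 px above where eef_pos predicts it. The top picture agrees with y. I'll make a known move and look again before pressing.

arm_command([
  [[1,0,0,0.3,0],[1,0,0,0,0],[1,0,0,0,0]],
])

```text
t: 2.48
eef_pos: [492.0, 176.3, 113.1]
tcp_rot: [3.14, 0.013, -3.074]
ft_force: [0.0, 0.1, -1.0]
opening: 0.001
```

```bash
cat > look.py <<'E'
from cell import env
import cv2,numpy as np,sys
from h import *
n=sys.argv[1]
st=env.state();print(st["t"],st["joints"].round(4),st["eef_pos"].round(1),st["tcp_rot"].round(4),st["ft_force"].round(1))
s=env.read_camera("side")
print("pred",proj(s,st["eef_pos"]))
b=lambda x:np.clip(255*(x/255.)**.5,0,255).astype(np.uint8)
cv2.imwrite(f"pics/{n}.png",cv2.resize(b(s["frame"][130:250,310:430,::-1]),None,fx=5,fy=5,interpolation=cv2.INTER_CUBIC))
E
python3 look.py l1
```

```text
2.4833 [ 2.1770e-01  4.2520e-01  1.8919e+00 -1.0000e-04  8.1170e-01 -1.4209e+00] [492.  176.3 113.1] [ 3.1397  0.0126 -3.0737] [ 0.   0.1 -1. ]
pred (np.float64(367.3659178780655), np.float64(199.31916261157713))
```

View pics/l1.png

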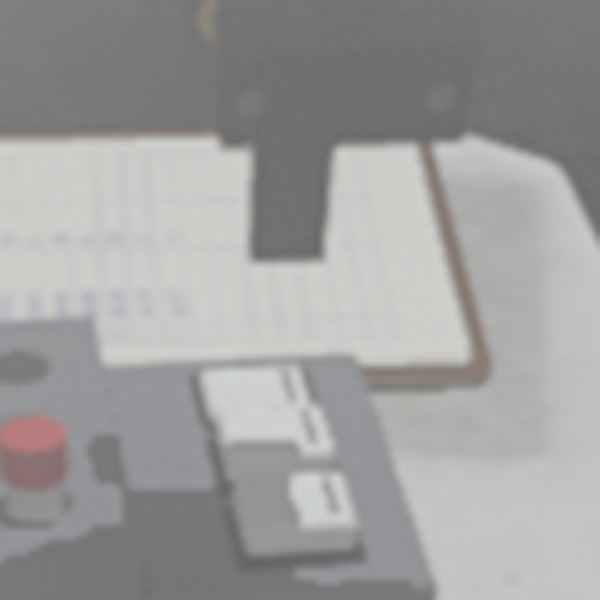

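```bash
python3 - <<'E'
from cell import env
import cv2,numpy as np
from h import *
s=env.read_camera("side");t=env.read_camera("top")
P=lambda c:np.diag([c["fx"],c["fy"],1])@np.c_[c["R"],c["t"]]+np.array([[c["cx"]],[c["cy"]],[0]])@np.c_[c["R"],c["t"]][2:3]
for a,b in(((287,260),(354,158)),((290,312),(403,158)),((287,260),(354,179)),((290,312),(402,179))):
    X=cv2.triangulatePoints(P(t),P(s),np.array(a,float).reshape(2,1),np.array(b,float).reshape(2,1));X=(X[:3]/X[3]).ravel();print(X.round(1),proj(t,X),proj(s,X))
E
```

```text
[519.4 266.9 231.5] (np.float64(287.09364665019245), np.float64(258.52210015938147)) (np.float64(355.3352512505892), np.float64(158.04720710254776))
[452.2 263.2 228.8] (np.float64(290.16842254226657), np.float64(310.531685395757)) (np.float64(404.3220351972507), np.float64(157.97528130877305))
[519.5 269.  200.6] (np.float64(287.06609771738357), np.float64(258.9985638257807)) (np.float64(354.9265717715432), np.float64(179.03422131246387))
[450.7 265.1 197.5] (np.float64(290.2304514292362), np.float64(309.8903015108901)) (np.float64(403.93710523036793), np.float64(178.9587002097044))
```

Triangulation puts the gripper body about 38 mm higher than eef_pos implies, with y and x agreeing. The z reading can't be trusted, so I'll descend in small steps watching the force.

arm_command([
  [[1,-0.02,0,-0.25,0],[1,0,0,-0.25,0],[1,0,0,0,0]],
])

```text
t: 2.88
eef_pos: [490.3, 176.4, 61.3]
tcp_rot: [3.139, 0.014, -3.074]
ft_force: [-0.5, -0.4, -0.2]
opening: 0.005
```

```bash
python3 look.py l2
```

```text
2.8833 [ 2.1850e-01  5.0050e-01  1.9439e+00 -1.0000e-04  6.8270e-01 -1.4201e+00] [490.3 176.4  61.3] [ 3.1395  0.0144 -3.0737] [-0.5 -0.4 -0.2]
pred (np.float64(367.2819198559838), np.float64(226.05597633400842))
```

View pics/l2.png

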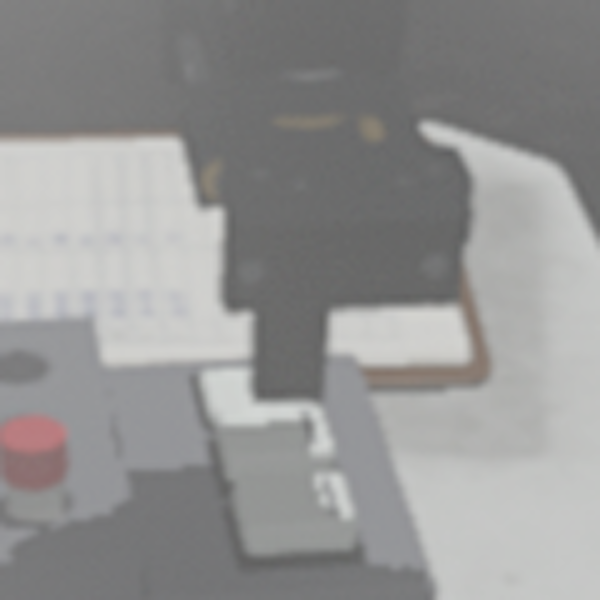

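arm_command([
  [[1,0,0,-0.12,0],[1,0,0,-0.12,0],[1,0,0,0,0]],
])

```text
t: 3.18
eef_pos: [491.8, 176.8, 40.6]
tcp_rot: [3.139, 0.016, -3.074]
ft_force: [-0.1, -1.4, 0.2]
opening: 0.004
```

```bash
python3 look.py l3
```

```text
3.1833 [ 2.1860e-01  5.3520e-01  1.9572e+00 -1.0000e-04  6.3270e-01 -1.4200e+00] [491.8 176.8  40.6] [ 3.1392  0.0163 -3.0737] [-0.1 -1.4  0.2]
pred (np.float64(365.9827688708091), np.float64(236.4506220692241))
```

View pics/l3.png

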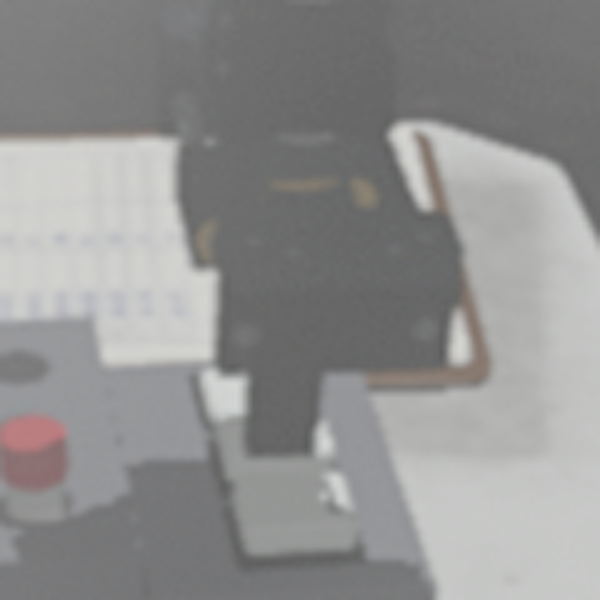

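arm_command([
  [[1,-0.01,0,-0.07,0],[1,0,0,-0.07,0],[1,0,0,0,0]],
])

```text
t: 3.48
eef_pos: [492.5, 177.2, 29.2]
tcp_rot: [3.138, 0.021, -3.074]
ft_force: [-0.2, -0.1, -0.2]
opening: 0.007
```

```bash
python3 look.py l4
```

```text
3.4833 [ 2.1910e-01  5.5360e-01  1.9665e+00 -1.0000e-04  6.0040e-01 -1.4196e+00] [492.5 177.2  29.2] [ 3.1385  0.0209 -3.0736] [-0.2 -0.1 -0.2]
pred (np.float64(365.37285601770907), np.float64(242.08196760666576))
```

View pics/l4.png

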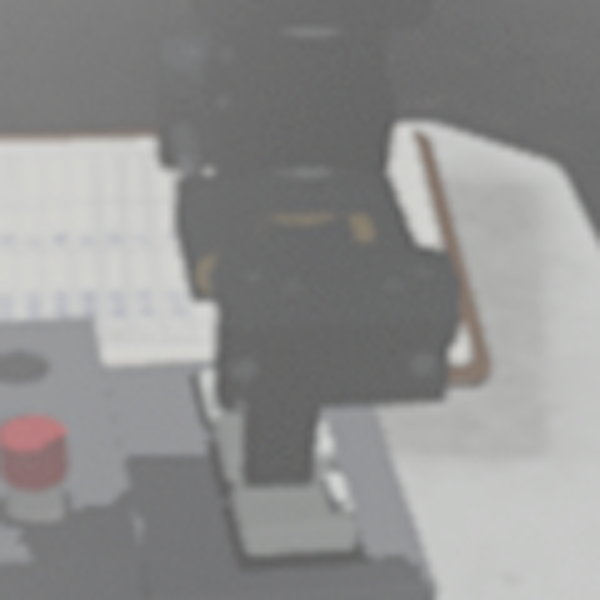

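arm_command([
  [[1,-0.02,0,-0.06,0],[1,0,0,-0.03,0],[1,0,0,0,0]],
])

```text
t: 3.78
eef_pos: [490.9, 177.4, 20.6]
tcp_rot: [3.138, 0.022, -3.074]
ft_force: [-0.0, -0.2, 0.9]
opening: 0.006
```

arm_command([
  [[1,0,0,-0.04,0],[1,0,0,0,0]],
])

```text
t: 3.95
eef_pos: [490.9, 177.4, 16.5]
tcp_rot: [3.138, 0.023, -3.073]
ft_force: [-0.9, 0.3, 2.9]
opening: 0.007
```

```bash
python3 look.py l5
```

```text
3.95 [ 2.2020e-01  5.7350e-01  1.9793e+00 -2.0000e-04  5.6580e-01 -1.4186e+00] [490.9 177.4  16.5] [ 3.1382  0.0227 -3.0735] [-0.9  0.3  2.9]
pred (np.float64(366.06622633475195), np.float64(248.19082581199956))
```

View pics/l5.png

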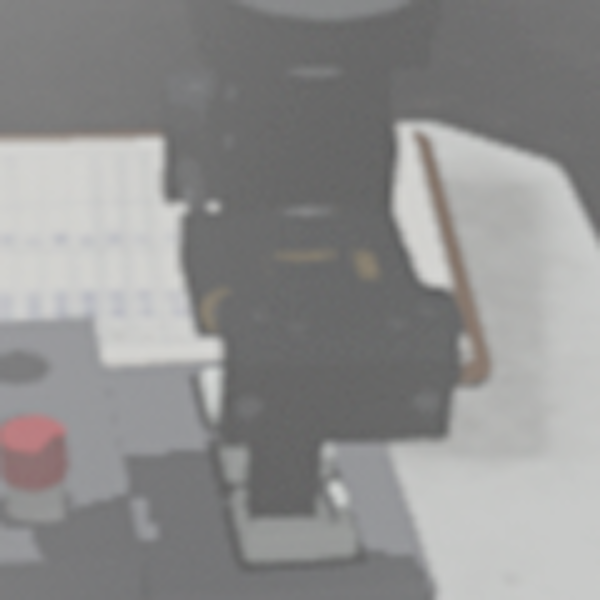

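Contact at about 2.9 N, and the finger sits on the target cap. I'll press on to the stop.

arm_command([
  [[1,0,0,-0.03,0],[1,0,0,0,0]],
])

```text
t: 4.17
eef_pos: [491.0, 177.4, 13.7]
tcp_rot: [3.138, 0.023, -3.073]
ft_force: [-0.6, -0.2, 1.4]
opening: 0.004
```

arm_command([
  [[1,0,0,-0.03,0],[1,0,0,0,0]],
])

```text
t: 4.33
eef_pos: [491.0, 177.4, 10.4]
tcp_rot: [3.138, 0.023, -3.073]
ft_force: [0.1, -0.3, 0.0]
opening: 0.001
```

arm_command([
  [[1,0,0,-0.02,0],[1,0,0,0,0]],
])

```text
t: 4.5
eef_pos: [491.1, 177.4, 8.1]
tcp_rot: [3.138, 0.023, -3.073]
ft_force: [-1.3, 0.1, 1.6]
opening: 0.004
```

arm_command([
  [[1,0,0,-0.02,0],[1,0,0,0,0]],
])

```text
t: 4.67
eef_pos: [491.2, 177.4, 7.2]
tcp_rot: [3.138, 0.024, -3.073]
ft_force: [-2.6, -1.3, 9.0]
opening: 0.004
```

arm_command([
  [[1,0,0,-0.02,0],[1,0,0,0,0]],
])

```text
t: 4.83
eef_pos: [491.2, 177.5, 7.4]
tcp_rot: [3.138, 0.025, -3.073]
ft_force: [-1.9, -0.9, 2.4]
opening: 0.004
```

```bash
python3 look.py l6
```

```text
4.8333 [ 2.2030e-01  5.8900e-01  1.9855e+00 -5.0000e-04  5.4210e-01 -1.4186e+00] [491.2 177.5   7.4] [ 3.1381  0.0248 -3.0731] [-1.9 -0.9  2.4]
pred (np.float64(365.74750827949157), np.float64(252.4710869283296))
```

View pics/l6.png

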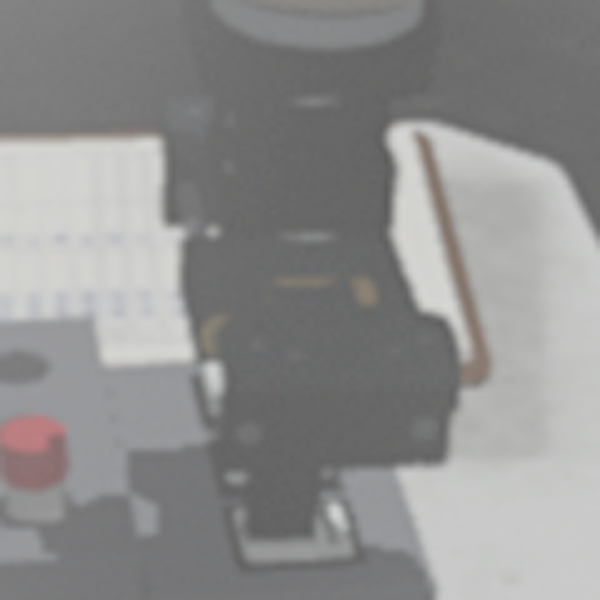

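arm_command([
  [[1,0,0,-0.04,0]],
])

```text
t: 4.97
eef_pos: [491.5, 177.5, 5.5]
tcp_rot: [3.138, 0.026, -3.073]
ft_force: [-18.4, -5.2, 86.7]
opening: 0.006
```

arm_command([
  [[1,0,0,0.2,0],[1,0,0,0.4,0],[1,0,0,0.4,0],[1,-0.3,0.2,0,0],[1,-0.1,0.4,0,0],[1,0,0.4,0,0],[1,0,0.4,0,0],[1,0,0.4,0,0],[1,0,0.4,0,0],[1,0,0,0,0]],
])

```text
t: 5.8
eef_pos: [449.2, 405.5, 112.8]
tcp_rot: [3.135, 0.032, -3.08]
ft_force: [-0.3, -0.4, -0.3]
opening: 0.002
```

```bash
python3 - <<'E'
from cell import env
import cv2,numpy as np
print(env.state()["t"])
f=env.read_camera("top")["frame"][:,:,::-1];g=env.read_camera("side")["frame"][:,:,::-1]
cv2.imwrite("pics/e.png",cv2.hconcat([cv2.resize(f[195:315,310:430],(400,400)),cv2.resize(g[180:280,305:405],(400,400),interpolation=cv2.INTER_CUBIC)]))
E
```

```text
5.8
```

View pics/e.png

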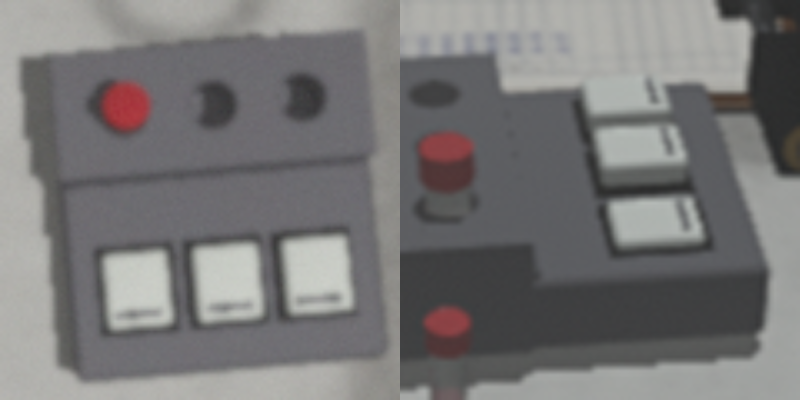

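The near (+y) key is down, the middle and far keys are both up, and the vial stands in its pocket. The arm is clear, so I'm handing in.

```bash
python3 -c "
from cell import env
print(env.job_done())"
```

```text
the job is handed in; nothing more can be done
None
```

I pressed the key in front of the vial's pocket (the +y end of the row) down to its stop with the closed fingers, then lifted clear and handed in at about 5.9 s. The last pictures show that key staying down by itself and the far −y key, which had been latched, now up. The middle key is up and was not pressed, and the vial still stands in its pocket.

Two checks did not go as expected:
- **Height reading:** the reported TCP height was about 35–38 mm lower than the fingers really were. The side picture, a triangulation of the gripper body and the contact point all showed this. I therefore ignored the absolute height and pressed by depth from first contact, about 12.5 mm.
- **Force:** one last push against the stop briefly read 87 N at the wrist. That is below the 120 N limit but more than I meant. It came through the fingertips, so the 40 N limit on the arm or gripper body should not apply.

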